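Point out the next taping step on the cardboard shell

TASK

Show the helper the next step by pointing, without touching or moving anything: first at the brown tape roll, then at the red-handled scissors, then at the green sticker on the cardboard turtle shell. Bring the fingertips just above the middle of each (about 2 to 4 cm) and hold them still there for two full seconds; travel well above the table and do not dip down over the other tape rolls, the knife or the orange sticker. Finish while still pointing at the green sticker, touching nothing.

Things in the scene. Friction and masses are not known exactly. Their poses are not given: they have to be found in the camera images.
- brown_tape: Dark brown roll of packing tape lying flat, loose: an upright hollow ring, outer diameter 96 mm, hole 75 mm, 46 mm high. Origin at the centre of its underside, z up.
- brown_tape_top (a point): Centre of the mouth of the brown roll's hole, level with its upper rim, 46 mm above the table: the middle to point at. z up.
- yellow_tape: Yellow tape roll, loose, same size as the brown one; not to be pointed at. Origin at the centre of its underside.
- yellow_tape_top (a point): Centre of the yellow roll at the level of its upper rim, 46 mm up.
- blue_tape: Blue tape roll, loose, same size as the brown one; not to be pointed at. Origin at the centre of its underside.
- blue_tape_top (a point): Centre of the blue roll at the level of its upper rim, 46 mm up.
- scissors: Scissors lying flat on the table, loose: steel blades, two red finger loops; 183 mm long, 78 mm over the loops, 10 mm thick. Origin on the table plane under the pivot screw, which is the middle to point at (its top is 10 mm up); x points along the blades to the tips 93 mm away, the loops reach 90 mm the other way; z up.
- knife: Box cutter lying flat, loose: grey body 150 mm long, 24 mm wide, 18 mm high, black thumb slide to 24 mm; not to be pointed at. Origin at the middle of its underside, x along it.
- knife_top (a point): Middle of the knife's upper face, 18 mm above the table.
- shell: Cardboard turtle shell, fixed to the table, a round shallow dome with brown tape strips and paper patches: 240 mm across, 90 mm high in the middle; rim wall 25 mm high, then a steep band up to 55 mm height at radius 95 mm, a band sloping 29 degrees up to 85 mm height at radius 40 mm, then nearly flat. Origin at the centre of its underside, z up.
- green_sticker (a point): Centre of the outer face of the round green sticker, 30 mm across, on the shell's 29-degree sloping band, 68 mm from the shell's axis and about 72 mm above the table. The point's axes are the shell's: z up.
- orange_sticker (a point): Centre of a like orange sticker on the same band, about 127 mm from the green one; not to be pointed at. (Unlisted, to be left alone: a 150 mm high glue bottle, a jar and a mug along the far edge of the table, 0.8 m or more ahead of the robot.)

How it is judged:
By the outcome, as a careful person would: the job done as asked, in the order asked, and still so for the second after the job is handed in, with the robot touching nothing.
It also fails if it takes over 64 s, if anything falls off the work surface, if the arm or the gripper's body presses on something with over 40 N, if the wrist force passes 120 N, or if a joint passes its speed limit or range.

ROBOT

A 6-joint arm with a two-finger parallel gripper is mounted at the origin on the work surface. World frame = base frame: x ahead of the robot, y to its left, z up, the work surface at z = 0. Lengths are in m, angles in rad, forces in N, time in s.
With the tool pointing down it reaches from about 0.25 to 0.725 m from the base axis. Payload 4 kg.
Tool frame: the origin (TCP) lies between the finger pads, 19 mm behind the fingertips; this is the grasp point; z points along the fingers, y is the line along which they close (so a half turn about z gives the same grasp; the last joint's range is limited). The gripper opens to 85 mm and grips with 20 to 120 N. Pads are 22 mm wide; open, the fingers measure 114 mm over their backs; the gripper's body (76 mm by 85 mm) begins 54 mm behind the grasp point. The pads swing forward as they close: fully open they stand 13 mm farther back than shut.
Start: joints at [1.248, 0.241, 0.005, 1.335, 0, 1.571], TCP at [0.159, 0.474, 0.25] pointing down, gripper open.
Joint ranges: [-2.72, 2.72], [-1.05, 1.87], [-1.09, 1.28], [-1.99, 2.15], [-1.42, 1.44], [-3.14, 3.14]. Speed limits (rad/s): [2.79, 2.79, 3.14, 3.14, 3.14, 3.14].

INTERFACE

Orientations are given as a unit quaternion [x, y, z, w].
In Python, from workcell import monitor, viewer, job gives the robot as it stands.
- The arm moves only by the tool arm_command, never from a script. Its argument "increments" is a list of rows, each an object of numbers: "dx", "dy", "dz": the shift along the tool's x, y, z in cm; "wx", "wy", "wz": the turn, a rotation vector about the tool's x, y, z in rad; "grip": the finger opening in cm, from 0 to 8.54. In form: [{"dx": .., "dy": .., "dz": .., "wx": .., "wy": .., "wz": .., "grip": ..}, ...]. A call has 1 to 10 rows; each row is the pose to reach, as a shift and turn from the pose commanded when the call began, along the tool's axes at that moment; what a row does not reach only later rows make up. A row lasts 1/10 s, in which the tool goes at most 50 mm and 8.59 degrees, less where a joint would pass 70% of its speed; a pose out of reach is approached as far as the arm can. A call with a gripper value outside its range is refused whole. The fingers move at their own pace and stop on an object; the grip force is fixed at half the most. Time passes only in rows, so rows that repeat a pose let the fingers close. It gives the time, the measured TCP pose, the force, the opening and the grip force at its end, in the units of the state.
- monitor.get_obs(): the state, without advancing time (a new reading comes with each control period).
- viewer.camera(name): name is "side" or "top" or "wrist"; returns (picture, depth): 400x640x3 uint8, red, green, blue; 400x640 float32, m along the optical axis (not along the pixel's ray), 0 where there is no reading.
- viewer.get_calibration(name): a dict with "fovy" (degrees; the focal length in pixels is half the picture's height over the tangent of half this angle, whatever the lens; pixels are square), "cx", "cy" (the principal point, pixels), "view" (4x4, takes a point from world to camera coordinates). Camera axes: x right, y up, looking along -z (the intrinsics and any distortion apply to the point x, -y, -z); pixel columns grow to the right and rows downward; lengths in m; the calibration is good to about 2 mm. A picture is of the moment at which its call begins: read the wrist's pose just before it. get_calibration takes no time and is no camera call; for the wrist camera it gives the pose at the moment of the call.
- job.job_done(): hands the job in; it is judged then, once.
The state is a dict: "clock": time; "joint_pos": joint angles; "joint_vel": joint speeds; "tau": joint torques, N m; "eef_pos": TCP position; "tool_rot": TCP orientation; "ft_force": force on the tool from outside, world axes, zero at the start; "ft_torque": the same for the moment, N m; "grip_width": finger opening in m; "grasp_force": force on a finger pad.
Only numpy, scipy, OpenCV 4.12 (cv2) and the standard library are available. Lean on these libraries where they do the work, as an engineer would, in place of code of your own. Each camera call takes 0.05 s, during which the arm holds its last target. There are 200 camera calls.

## Working session

There is one attempt and no reset: what is moved stays moved. The work goes in short steps, Python scripts to look and compute and a tool call to move; the robot and the scene stay as the last step left them, time stands still between calls to the robot, and variables do not carry over. Pictures are saved under pics/ and viewed, at most 10 in all, crops included, and the job is handed in when it is done.

Besides the shell and the picture viewer there is one more tool, called after ">>>" as a command line: name --argument value ..., lists and objects as JSON in quotes. arm_command: Moves the arm, as the interface text tells. Its arguments: {"type":"object","properties":{"increments":{"type":"array","items":{"type":"object","properties":{"dx":{"type":"number"},"dy":{"type":"number"},"dz":{"type":"number"},"wx":{"type":"number"},"wy":{"type":"number"},"wz":{"type":"number"},"grip":{"type":"number"}}}}},"required":["increments"]}

```bash
mkdir -p pics; ls; cat > h.py <<'E'
import numpy as np, cv2
from workcell import monitor, viewer, job
def snap(n,f):
    c=viewer.get_calibration(n); p,d=viewer.camera(n)
    cv2.imwrite(f'pics/{f}.png',p[...,::-1]); np.savez(f'{f}.npz',p=p,d=d,fovy=c['fovy'],cx=c['cx'],cy=c['cy'],view=np.array(c['view']))
    return c
def world(f,u,v,dep=None,r=1):
    z=np.load(f+'.npz'); fl=200/np.tan(np.radians(float(z['fovy']))/2)
    if dep is None:
        w=z['d'][v-r:v+r+1,u-r:u+r+1]; dep=np.median(w[w>0])
    pc=np.array([(u-z['cx'])*dep/fl,-(v-z['cy'])*dep/fl,-dep,1])
    return (np.linalg.inv(z['view'])@pc)[:3]
E
python3 - <<'E'
from h import *
for n in('top','side'):
    c=snap(n,n+'0'); print(c)
o=monitor.get_obs(); print(o['clock'],o['eef_pos'],o['tool_rot'],o['grip_width'])
E
```

```text
pics
{'fovy': 50.17737048838876, 'cx': 317.6602369618877, 'cy': 190.0864578682432, 'view': array([[ 0.02938418, -0.99946406, -0.01442799, -0.03451654],
       [ 0.99783678,  0.02848102,  0.05925032, -0.54056107],
       [-0.05880764, -0.0161378 ,  0.99813888, -1.10724771],
       [ 0.        ,  0.        ,  0.        ,  1.        ]])}
{'fovy': 51.861418230241235, 'cx': 316.1077039655058, 'cy': 199.54288579021795, 'view': array([[ 0.76660431, -0.64211364, -0.00281283, -0.42107787],
       [ 0.347705  ,  0.41142609,  0.84251398, -0.24884508],
       [-0.53983245, -0.64685288,  0.53866713, -0.75877917],
       [ 0.        ,  0.        ,  0.        ,  1.        ]])}
0.1 [0.15844717 0.47366409 0.24919696] [ 1.60708709e-01  9.87001410e-01 -9.50757051e-04 -1.54663785e-04] 0.08519221878588432
```

View pics/top0.png

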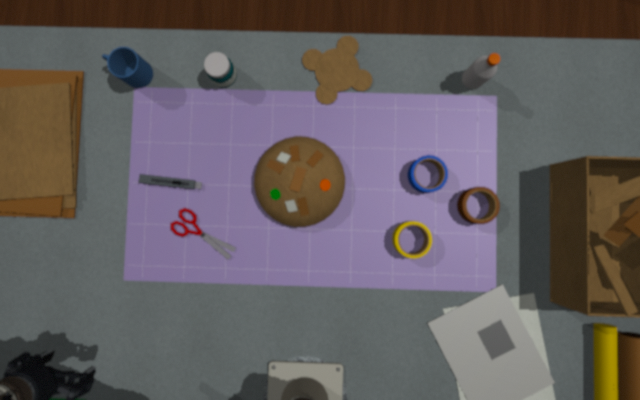

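View pics/side0.png

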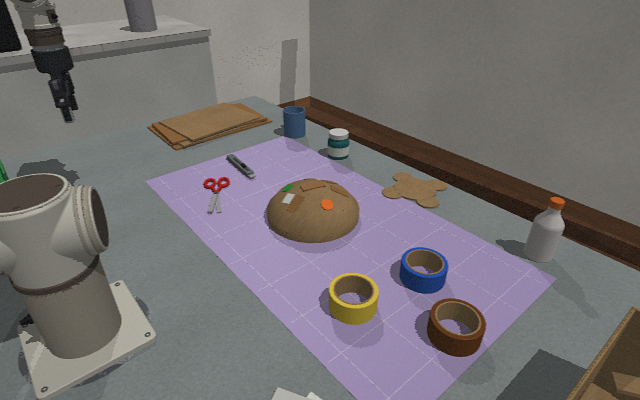

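The top view shows the brown roll at about (479,206), the scissors pivot near (204,233), the green sticker at (276,195) and the orange one at (325,185). In the side view the brown roll's mouth is at (456,318), the scissors pivot near (214,195) and the green sticker at (288,188).

```bash
python3 - <<'E'
from h import *
def crop(f,u,v,s=30):
    p=np.load(f+'.npz')['p'][v-s:v+s,u-s:u+s,::-1]; return cv2.resize(p,(390,290) if 0 else (290,290),interpolation=cv2.INTER_CUBIC)
a=np.vstack([np.hstack([crop('top0',479,206),crop('top0',204,233)]),np.hstack([crop('side0',456,325,36),crop('side0',216,195)])])
cv2.imwrite('pics/crops.png',a)
for f,pts in {'top0':dict(green=(276,195),orange=(325,185),sc=(204,233),tab=(150,250),tab2=(450,110),brownrim=(462,206),brownr2=(496,207),shelltop=(299,181)),'side0':dict(green=(288,188),orange=(327,205),sc=(214,195),tab=(180,180),tab2=(520,290),nearrim=(456,334))}.items():
    for k,(u,v) in pts.items(): print(f,k,world(f,u,v).round(4))
E
```

```text
top0 green [0.5227 0.0839 0.0729]
top0 orange [ 0.5513 -0.0377  0.071 ]
top0 sc [0.4196 0.2787 0.0057]
top0 tab [0.3701 0.4219 0.0012]
top0 tab2 [ 0.7668 -0.3664  0.0031]
top0 brownrim [ 0.5096 -0.3875  0.0447]
top0 brownr2 [ 0.5095 -0.4726  0.0468]
top0 shelltop [0.5578 0.0263 0.0924]
side0 green [0.5222 0.0792 0.0762]
side0 orange [ 0.5509 -0.0393  0.0716]
side0 sc [0.4056 0.2724 0.01  ]
side0 tab [0.3728 0.4245 0.0037]
side0 tab2 [ 7.168e-01 -4.564e-01  5.000e-04]
side0 nearrim [ 0.4806 -0.453   0.0466]
```

View pics/crops.png

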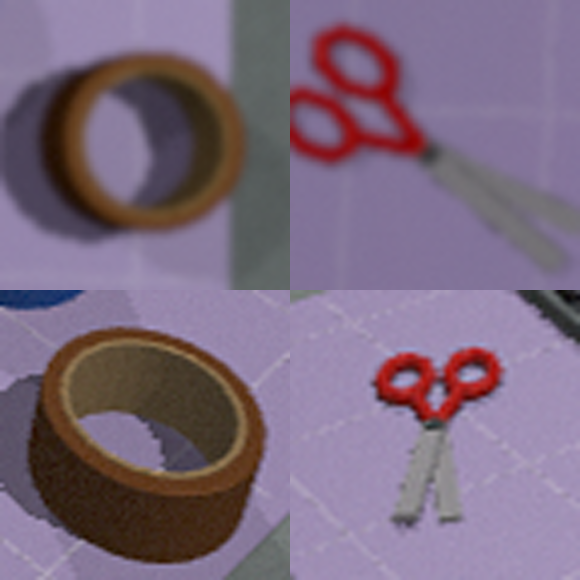

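The crops put the pivot screw at top (203,234.4) and side (216,193). The brown roll's mouth centre is at top (480.7,205.6) and side (458.2,318.3). I'll triangulate these points next.

```bash
cat >> h.py <<'E'
def ray(f,u,v):
    z=np.load(f+'.npz'); c=np.linalg.inv(z['view'])[:3,3]; d=world(f,u,v,1.0)-c; return c,d/np.linalg.norm(d)
def tri(a,b):
    (c1,d1),(c2,d2)=ray(*a),ray(*b)
    s=np.linalg.lstsq(np.c_[d1,-d2],c2-c1,rcond=None)[0]; p,q=c1+s[0]*d1,c2+s[1]*d2
    return (p+q)/2,np.linalg.norm(p-q)
E
python3 - <<'E'
from h import *
for k,t,s,z in(('brown',(480.7,205.6),(458.2,318.3),.046),('sc',(203,234.4),(216,193),.01),('green',(276,195),(288,188),.0725),('orange',(325,185),(327,205),.0725)):
    print(k,tri(('top0',*t),('side0',*s)),[(c+d*(z-c[2])/d[2]).round(4) for c,d in(ray('top0',*t),ray('side0',*s))])
E
```

```text
brown (array([ 0.5125033 , -0.43492346,  0.0462637 ]), np.float64(0.0018249779215665622)) [array([ 0.5119, -0.4343,  0.046 ]), array([ 0.5135, -0.4354,  0.046 ])]
sc (array([0.41595394, 0.28041906, 0.00865766]), np.float64(8.220125668652559e-05)) [array([0.4161, 0.28  , 0.01  ]), array([0.415 , 0.2784, 0.01  ])]
green (array([0.52357954, 0.08307316, 0.07385495]), np.float64(0.0022559217993373625)) [array([0.5227, 0.0839, 0.0725]), array([0.5258, 0.0842, 0.0725])]
orange (array([ 0.55164241, -0.03793649,  0.07054842]), np.float64(0.0006976071779013102)) [array([ 0.5512, -0.0377,  0.0725]), array([ 0.55  , -0.0404,  0.0725])]
```

>>> arm_command --increments '[{"dx":-1,"dy":-1.2,"grip":0},{"dx":-2.5,"dy":-3,"grip":0},{"dx":-4,"dy":-4.8,"grip":0},{"dx":-6,"dy":-7.2,"grip":0},{"dx":-8,"dy":-9.6,"grip":0},{"dx":-10,"dy":-12,"grip":0},{"dx":-12,"dy":-14.4,"grip":0},{"dx":-13.5,"dy":-16.2,"grip":0},{"dx":-14.5,"dy":-17.4,"grip":0},{"dx":-15,"dy":-18,"grip":0}]'

```text
validation failed for argument at $.in...
```

```bash
cat >> h.py <<'E'
from scipy.spatial.transform import Rotation as R
def go(p):
    o=monitor.get_obs(); r=R.from_quat(o['tool_rot']); print(o['clock'],o['eef_pos'].round(4),np.round(o['joint_pos'],3),o['grip_width'],'tilt',r.as_matrix()[:,2].round(4))
    print('need cm',(r.inv().apply(np.array(p)-o['eef_pos'])*100).round(2))
E
python3 - <<'E'
from h import *
go([.5125,-.435,.25]); snap('side','side1'); snap('wrist','w1')
a=np.hstack([np.load(f+'.npz')['p'][:,:,::-1] for f in('side1','w1')])
cv2.imwrite('pics/a1.png',cv2.resize(a,(800,250),interpolation=cv2.INTER_AREA))
E
```

```text
0.1 [0.1584 0.4737 0.2492] [ 1.248  0.241  0.004  1.335 -0.     1.571] 0.08519221878588432 tilt [-6.0e-04 -1.8e-03 -1.0e+00]
need cm [-6.240e+01 -7.494e+01  6.000e-02]
```

View pics/a1.png

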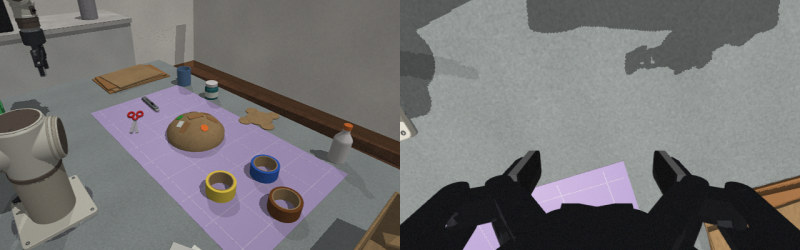

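The arm didn't move, because the call was refused. The picture still shows the start pose with the fingers open. I'll send full rows this time.

>>> arm_command --increments '[{"dx":-1.0,"dy":-1.2,"dz":0,"wx":0,"wy":0,"wz":0,"grip":0},{"dx":-2.5,"dy":-3.0,"dz":0,"wx":0,"wy":0,"wz":0,"grip":0},{"dx":-4.0,"dy":-4.8,"dz":0,"wx":0,"wy":0,"wz":0,"grip":0},{"dx":-6.0,"dy":-7.2,"dz":0,"wx":0,"wy":0,"wz":0,"grip":0},{"dx":-8.0,"dy":-9.6,"dz":0,"wx":0,"wy":0,"wz":0,"grip":0},{"dx":-10.0,"dy":-12.0,"dz":0,"wx":0,"wy":0,"wz":0,"grip":0},{"dx":-12.0,"dy":-14.4,"dz":0,"wx":0,"wy":0,"wz":0,"grip":0},{"dx":-13.5,"dy":-16.2,"dz":0,"wx":0,"wy":0,"wz":0,"grip":0},{"dx":-14.5,"dy":-17.4,"dz":0,"wx":0,"wy":0,"wz":0,"grip":0},{"dx":-15.0,"dy":-18.0,"dz":0,"wx":0,"wy":0,"wz":0,"grip":0}]'

```text
clock: 1.2
eef_pos: [0.2439, 0.2547, 0.25]
tool_rot: [0.162, 0.987, -0.0, 0.0]
ft_force: [0.4, 0.5, 0.2]
grip_width: -0.0003
grasp_force: 0.0
```

```bash
python3 - <<'E'
from h import *
go([.5125,-.435,.25]); snap('side','side1'); snap('wrist','w1')
s=np.load('side1.npz'); z=s; e=np.append(monitor.get_obs()['eef_pos'],1); c=s['view']@e; fl=200/np.tan(np.radians(float(s['fovy']))/2)
u,v=int(fl*c[0]/-c[2]+s['cx']),int(-fl*c[1]/-c[2]+s['cy']); print('tcp px',u,v,'depth',-c[2])
p=s['p'][max(v-50,0):v+50,u-50:u+50,::-1]
a=np.hstack([cv2.resize(p,(400,int(4*p.shape[0])),interpolation=cv2.INTER_CUBIC)[:400],cv2.resize(np.load('w1.npz')['p'][:,:,::-1],(400,250)) if 0 else cv2.copyMakeBorder(cv2.resize(np.load('w1.npz')['p'][:,:,::-1],(400,250)),0,150,0,0,0)])
cv2.imwrite('pics/a2.png',a)
E
```

```text
1.2 [0.2439 0.2547 0.25  ] [ 0.807 -0.054 -0.325  1.3   -0.     1.132] -0.00027198839293478256 tilt [-0.e+00 -1.e-04 -1.e+00]
need cm [-4.744e+01 -5.681e+01  1.000e-02]
tcp px 138 131 depth 0.9209446253938816
```

View pics/a2.png

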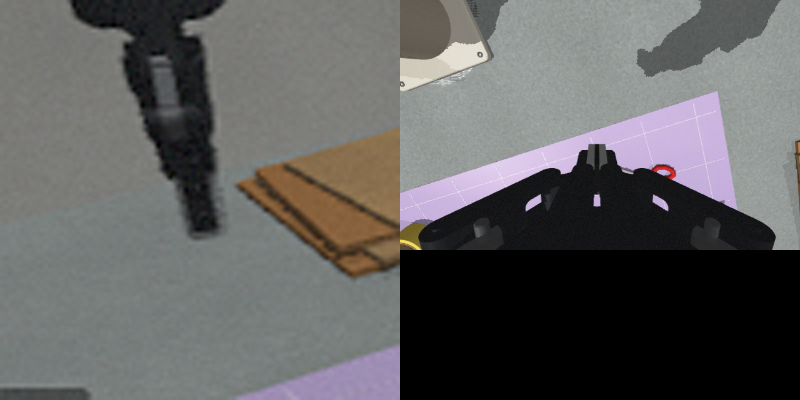

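The closed tips sit at side pixel (139,140), about 20 mm below the TCP, which agrees with the stated 19 mm. Joint 6 unwinds the right way, so I'll carry on towards the brown roll.

>>> arm_command --increments '[{"dx":-1.0,"dy":-1.2,"dz":0,"wx":0,"wy":0,"wz":0,"grip":0},{"dx":-3.0,"dy":-3.6,"dz":0,"wx":0,"wy":0,"wz":0,"grip":0},{"dx":-5.5,"dy":-6.6,"dz":0,"wx":0,"wy":0,"wz":0,"grip":0},{"dx":-8.0,"dy":-9.6,"dz":0,"wx":0,"wy":0,"wz":0,"grip":0},{"dx":-11.0,"dy":-13.2,"dz":0,"wx":0,"wy":0,"wz":0,"grip":0},{"dx":-14.0,"dy":-16.8,"dz":0,"wx":0,"wy":0,"wz":0,"grip":0},{"dx":-17.0,"dy":-20.4,"dz":0,"wx":0,"wy":0,"wz":0,"grip":0},{"dx":-19.5,"dy":-23.4,"dz":0,"wx":0,"wy":0,"wz":0,"grip":0},{"dx":-21.0,"dy":-25.2,"dz":0,"wx":0,"wy":0,"wz":0,"grip":0},{"dx":-22.0,"dy":-26.4,"dz":0,"wx":0,"wy":0,"wz":0,"grip":0}]'

```text
clock: 2.3
eef_pos: [0.3698, -0.0655, 0.2499]
tool_rot: [0.162, 0.987, 0.0, 0.0]
ft_force: [-0.1, -0.2, 0.6]
grip_width: 0.0002
grasp_force: 0.0
```

>>> arm_command --increments '[{"dx":-1.0,"dy":-1.2,"dz":0,"wx":0,"wy":0,"wz":0,"grip":0},{"dx":-3.0,"dy":-3.6,"dz":0,"wx":0,"wy":0,"wz":0,"grip":0},{"dx":-6.0,"dy":-7.2,"dz":0,"wx":0,"wy":0,"wz":0,"grip":0},{"dx":-9.0,"dy":-10.8,"dz":0,"wx":0,"wy":0,"wz":0,"grip":0},{"dx":-12.5,"dy":-15.0,"dz":0,"wx":0,"wy":0,"wz":0,"grip":0},{"dx":-16.0,"dy":-19.2,"dz":0,"wx":0,"wy":0,"wz":0,"grip":0},{"dx":-19.5,"dy":-23.4,"dz":0,"wx":0,"wy":0,"wz":0,"grip":0},{"dx":-22.5,"dy":-27.0,"dz":0,"wx":0,"wy":0,"wz":0,"grip":0},{"dx":-24.5,"dy":-29.4,"dz":0,"wx":0,"wy":0,"wz":0,"grip":0},{"dx":-25.4,"dy":-30.4,"dz":0,"wx":0,"wy":0,"wz":0,"grip":0}]'

```text
clock: 3.3
eef_pos: [0.5146, -0.4362, 0.2471]
tool_rot: [0.162, 0.987, 0.0, -0.0]
ft_force: [0.9, -0.8, -0.8]
grip_width: -0.0001
grasp_force: 0.0
```

```bash
python3 -c "
from h import *
go([.5125,-.435,.095])"
```

```text
3.3 [ 0.5146 -0.4362  0.2471] [-0.703  0.613  0.564  1.523 -0.    -0.378] -0.00013910950128116415 tilt [-9.e-04  4.e-04 -1.e+00]
need cm [ 0.22  0.05 15.22]
```

>>> arm_command --increments '[{"dx":0,"dy":0,"dz":0.7,"wx":0,"wy":0,"wz":0,"grip":0},{"dx":0,"dy":0,"dz":2.0,"wx":0,"wy":0,"wz":0,"grip":0},{"dx":0,"dy":0,"dz":4.0,"wx":0,"wy":0,"wz":0,"grip":0},{"dx":0,"dy":0,"dz":6.5,"wx":0,"wy":0,"wz":0,"grip":0},{"dx":0,"dy":0,"dz":9.0,"wx":0,"wy":0,"wz":0,"grip":0},{"dx":0,"dy":0,"dz":11.5,"wx":0,"wy":0,"wz":0,"grip":0},{"dx":0,"dy":0,"dz":13.5,"wx":0,"wy":0,"wz":0,"grip":0},{"dx":0,"dy":0,"dz":14.8,"wx":0,"wy":0,"wz":0,"grip":0},{"dx":0,"dy":0,"dz":15.3,"wx":0,"wy":0,"wz":0,"grip":0},{"dx":0,"dy":0,"dz":15.5,"wx":0,"wy":0,"wz":0,"grip":0}]'

```text
clock: 4.3
eef_pos: [0.5133, -0.4324, 0.0948]
tool_rot: [0.16, 0.987, 0.0, -0.0]
ft_force: [-0.8, -0.4, 0.3]
grip_width: 0.0
grasp_force: 0.0
```

```bash
python3 - <<'E'
from h import *
go([.5125,-.435,.095]); snap('side','side2'); snap('top','top2'); go([.5125,-.435,.095])
a=np.hstack([cv2.resize(np.load(f+'.npz')['p'][v-50:v+50,u-50:u+50,::-1],(400,400),interpolation=cv2.INTER_CUBIC) for f,u,v in(('side2',456,300),('top2',480,206))])
cv2.imwrite('pics/a3.png',a)
E
```

```text
4.3 [ 0.5133 -0.4324  0.0948] [-0.7    0.674  0.273  1.171  0.    -0.378] 4.270739113422641e-05 tilt [-3.e-04  4.e-04 -1.e+00]
need cm [-0.   -0.28 -0.02]
4.4 [ 0.5136 -0.4332  0.0958] [-0.701  0.673  0.275  1.171  0.    -0.378] -4.5093168465109786e-05 tilt [ 1.1e-03 -8.0e-04 -1.0e+00]
need cm [ 0.05 -0.21  0.08]
```

View pics/a3.png

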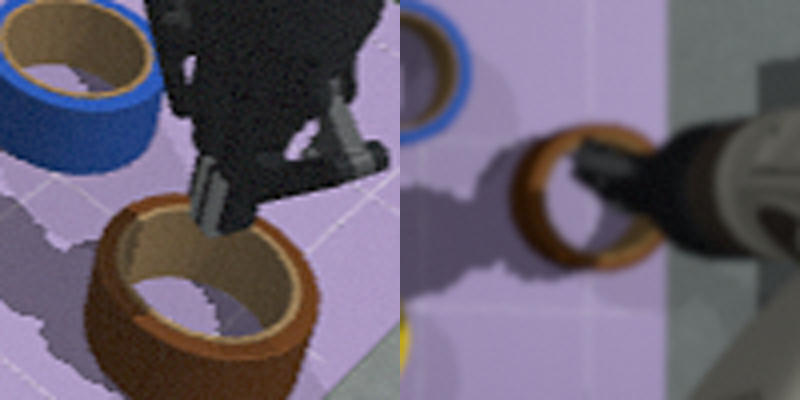

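The side crop shows the fingertips about 3 cm above the mouth, at pixel (462,308). The top crop shows them slightly towards +x of the centre, near (477,200). I'll check this with depth.

```bash
python3 - <<'E'
from h import *
for f in('top2','side2'):
    z=np.load(f+'.npz'); fl=200/np.tan(np.radians(float(z['fovy']))/2)
    v,u=np.mgrid[:400,:640]; d=z['d']; P=np.stack([(u-z['cx'])*d/fl,-(v-z['cy'])*d/fl,-d,np.ones_like(d)],-1)@np.linalg.inv(z['view']).T
    P=P[...,:3]; near=(np.hypot(P[...,0]-.5125,P[...,1]+.435)<.05)&(d>0)
    for lo,hi in((.038,.053),(.062,.085),(.085,.1),(.1,.12)):
        m=near&(P[...,2]>lo)&(P[...,2]<hi); q=P[m]
        if len(q): print(f,lo,hi,len(q),'min',q.min(0).round(3),'max',q.max(0).round(3),'mean',q.mean(0).round(3))
    e=z['view']@[.5125,-.435,.076,1]; print('expected tip px',fl*e[0]/-e[2]+z['cx'],-fl*e[1]/-e[2]+z['cy'])
E
```

```text
top2 0.038 0.053 413 min [ 0.465 -0.47   0.038] max [ 0.56  -0.385  0.053] mean [ 0.511 -0.421  0.046]
top2 0.062 0.085 3 min [ 0.5   -0.434  0.082] max [ 0.507 -0.424  0.083] mean [ 0.504 -0.427  0.082]
top2 0.085 0.1 9 min [ 0.5   -0.434  0.088] max [ 0.507 -0.422  0.098] mean [ 0.503 -0.427  0.094]
top2 0.1 0.12 4 min [ 0.5   -0.434  0.102] max [ 0.509 -0.418  0.119] mean [ 0.506 -0.424  0.108]
expected tip px 485.45510276097457 205.09755823454324
side2 0.038 0.053 964 min [ 0.465 -0.482  0.038] max [ 0.561 -0.387  0.049] mean [ 0.505 -0.439  0.045]
side2 0.062 0.085 24 min [ 0.5   -0.444  0.077] max [ 0.511 -0.422  0.085] mean [ 0.504 -0.433  0.082]
side2 0.085 0.1 112 min [ 0.5   -0.448  0.085] max [ 0.515 -0.418  0.1  ] mean [ 0.506 -0.436  0.093]
side2 0.1 0.12 120 min [ 0.497 -0.447  0.1  ] max [ 0.516 -0.408  0.12 ] mean [ 0.504 -0.433  0.109]
expected tip px 460.83151271600104 306.5867728234466
```

Depth confirms the roll centre at (0.513,-0.4345). The fingers are centred within about 2 mm and the tips are at z≈0.077. I'll hold here.

>>> arm_command --increments '[{"dx":0,"dy":0,"dz":0,"wx":0,"wy":0,"wz":0,"grip":0},{"dx":0,"dy":0,"dz":0,"wx":0,"wy":0,"wz":0,"grip":0},{"dx":0,"dy":0,"dz":0,"wx":0,"wy":0,"wz":0,"grip":0},{"dx":0,"dy":0,"dz":0,"wx":0,"wy":0,"wz":0,"grip":0},{"dx":0,"dy":0,"dz":0,"wx":0,"wy":0,"wz":0,"grip":0},{"dx":0,"dy":0,"dz":0,"wx":0,"wy":0,"wz":0,"grip":0},{"dx":0,"dy":0,"dz":0,"wx":0,"wy":0,"wz":0,"grip":0},{"dx":0,"dy":0,"dz":0,"wx":0,"wy":0,"wz":0,"grip":0},{"dx":0,"dy":0,"dz":0,"wx":0,"wy":0,"wz":0,"grip":0},{"dx":0,"dy":0,"dz":0,"wx":0,"wy":0,"wz":0,"grip":0}]'

```text
clock: 5.4
eef_pos: [0.5131, -0.4331, 0.095]
tool_rot: [0.161, 0.987, 0.0, -0.0]
ft_force: [0.3, -1.3, 0.4]
grip_width: -0.0006
grasp_force: 0.0
```

>>> arm_command --increments '[{"dx":0,"dy":0,"dz":0,"wx":0,"wy":0,"wz":0,"grip":0},{"dx":0,"dy":0,"dz":0,"wx":0,"wy":0,"wz":0,"grip":0},{"dx":0,"dy":0,"dz":0,"wx":0,"wy":0,"wz":0,"grip":0},{"dx":0,"dy":0,"dz":0,"wx":0,"wy":0,"wz":0,"grip":0},{"dx":0,"dy":0,"dz":0,"wx":0,"wy":0,"wz":0,"grip":0},{"dx":0,"dy":0,"dz":0,"wx":0,"wy":0,"wz":0,"grip":0},{"dx":0,"dy":0,"dz":0,"wx":0,"wy":0,"wz":0,"grip":0},{"dx":0,"dy":0,"dz":0,"wx":0,"wy":0,"wz":0,"grip":0},{"dx":0,"dy":0,"dz":0,"wx":0,"wy":0,"wz":0,"grip":0},{"dx":0,"dy":0,"dz":0,"wx":0,"wy":0,"wz":0,"grip":0}]'

```text
clock: 6.4
eef_pos: [0.5131, -0.4331, 0.095]
tool_rot: [0.161, 0.987, -0.0, 0.0]
ft_force: [-0.1, -0.5, -0.6]
grip_width: 0.0002
grasp_force: 0.0
```

>>> arm_command --increments '[{"dx":0,"dy":0,"dz":0,"wx":0,"wy":0,"wz":0,"grip":0},{"dx":0,"dy":0,"dz":0,"wx":0,"wy":0,"wz":0,"grip":0},{"dx":0,"dy":0,"dz":0,"wx":0,"wy":0,"wz":0,"grip":0},{"dx":0,"dy":0,"dz":0,"wx":0,"wy":0,"wz":0,"grip":0},{"dx":0,"dy":0,"dz":0,"wx":0,"wy":0,"wz":0,"grip":0},{"dx":0,"dy":0,"dz":0,"wx":0,"wy":0,"wz":0,"grip":0},{"dx":0,"dy":0,"dz":0,"wx":0,"wy":0,"wz":0,"grip":0},{"dx":0,"dy":0,"dz":0,"wx":0,"wy":0,"wz":0,"grip":0},{"dx":0,"dy":0,"dz":0,"wx":0,"wy":0,"wz":0,"grip":0},{"dx":0,"dy":0,"dz":0,"wx":0,"wy":0,"wz":0,"grip":0}]'

```text
clock: 7.4
eef_pos: [0.5131, -0.4331, 0.095]
tool_rot: [0.161, 0.987, -0.0, -0.0]
ft_force: [0.4, 0.3, 0.2]
grip_width: -0.0001
grasp_force: 0.0
```

>>> arm_command --increments '[{"dx":0,"dy":0,"dz":-0.7,"wx":0,"wy":0,"wz":0,"grip":0},{"dx":0,"dy":0,"dz":-2.0,"wx":0,"wy":0,"wz":0,"grip":0},{"dx":0,"dy":0,"dz":-4.0,"wx":0,"wy":0,"wz":0,"grip":0},{"dx":0,"dy":0,"dz":-6.5,"wx":0,"wy":0,"wz":0,"grip":0},{"dx":0,"dy":0,"dz":-9.0,"wx":0,"wy":0,"wz":0,"grip":0},{"dx":0,"dy":0,"dz":-11.5,"wx":0,"wy":0,"wz":0,"grip":0},{"dx":0,"dy":0,"dz":-13.5,"wx":0,"wy":0,"wz":0,"grip":0},{"dx":0,"dy":0,"dz":-14.8,"wx":0,"wy":0,"wz":0,"grip":0},{"dx":0,"dy":0,"dz":-15.3,"wx":0,"wy":0,"wz":0,"grip":0},{"dx":0,"dy":0,"dz":-15.5,"wx":0,"wy":0,"wz":0,"grip":0}]'

```text
clock: 8.4
eef_pos: [0.5134, -0.4334, 0.2516]
tool_rot: [0.161, 0.987, -0.001, 0.001]
ft_force: [-0.3, 0.3, -0.7]
grip_width: -0.0002
grasp_force: 0.0
```

```bash
python3 -c "
from h import *
go([.416,.280,.25])"
```

```text
8.4 [ 0.5134 -0.4334  0.2516] [-0.701  0.603  0.558  1.524 -0.    -0.378] -0.00018510534576552323 tilt [ 0.0017 -0.0015 -1.    ]
need cm [3.186e+01 6.456e+01 3.000e-02]
```

>>> arm_command --increments '[{"dx":0.6,"dy":1.2,"dz":0,"wx":0,"wy":0,"wz":0,"grip":0},{"dx":2.0,"dy":4.0,"dz":0,"wx":0,"wy":0,"wz":0,"grip":0},{"dx":3.8,"dy":7.6,"dz":0,"wx":0,"wy":0,"wz":0,"grip":0},{"dx":5.7,"dy":11.5,"dz":0,"wx":0,"wy":0,"wz":0,"grip":0},{"dx":7.6,"dy":15.4,"dz":0,"wx":0,"wy":0,"wz":0,"grip":0},{"dx":9.5,"dy":19.3,"dz":0,"wx":0,"wy":0,"wz":0,"grip":0},{"dx":11.4,"dy":23.2,"dz":0,"wx":0,"wy":0,"wz":0,"grip":0},{"dx":13.3,"dy":27.0,"dz":0,"wx":0,"wy":0,"wz":0,"grip":0},{"dx":14.8,"dy":30.0,"dz":0,"wx":0,"wy":0,"wz":0,"grip":0},{"dx":15.8,"dy":32.0,"dz":0,"wx":0,"wy":0,"wz":0,"grip":0}]'

```text
clock: 9.4
eef_pos: [0.4635, -0.0773, 0.2495]
tool_rot: [0.16, 0.987, 0.0, -0.001]
ft_force: [0.7, -1.0, 0.1]
grip_width: 0.0002
grasp_force: 0.0
```

>>> arm_command --increments '[{"dx":0.6,"dy":1.2,"dz":0,"wx":0,"wy":0,"wz":0,"grip":0},{"dx":2.0,"dy":4.0,"dz":0,"wx":0,"wy":0,"wz":0,"grip":0},{"dx":3.8,"dy":7.6,"dz":0,"wx":0,"wy":0,"wz":0,"grip":0},{"dx":5.7,"dy":11.5,"dz":0,"wx":0,"wy":0,"wz":0,"grip":0},{"dx":7.6,"dy":15.4,"dz":0,"wx":0,"wy":0,"wz":0,"grip":0},{"dx":9.5,"dy":19.3,"dz":0,"wx":0,"wy":0,"wz":0,"grip":0},{"dx":11.4,"dy":23.2,"dz":0,"wx":0,"wy":0,"wz":0,"grip":0},{"dx":13.3,"dy":27.0,"dz":0,"wx":0,"wy":0,"wz":0,"grip":0},{"dx":15.0,"dy":30.5,"dz":0,"wx":0,"wy":0,"wz":0,"grip":0},{"dx":16.0,"dy":32.5,"dz":0,"wx":0,"wy":0,"wz":0,"grip":0}]'

```text
clock: 10.4
eef_pos: [0.4157, 0.2817, 0.2494]
tool_rot: [0.16, 0.987, -0.0, -0.0]
ft_force: [-0.1, -0.7, 0.2]
grip_width: 0.0001
grasp_force: 0.0
```

>>> arm_command --increments '[{"dx":0,"dy":0,"dz":0,"wx":0,"wy":0,"wz":0,"grip":0},{"dx":0,"dy":0,"dz":0,"wx":0,"wy":0,"wz":0,"grip":0}]'

```text
clock: 10.6
eef_pos: [0.416, 0.2791, 0.2494]
tool_rot: [0.16, 0.987, -0.001, -0.0]
ft_force: [0.7, -0.8, 0.6]
grip_width: -0.0002
grasp_force: 0.0
```

```bash
python3 -c "
from h import *
go([.416,.280,.059])"
```

```text
10.6 [0.416  0.2791 0.2494] [ 5.910e-01  2.440e-01  8.000e-03  1.336e+00 -1.000e-03  9.140e-01] -0.00019752953560936383 tilt [-9.0e-04 -1.5e-03 -1.0e+00]
need cm [ 0.02  0.12 19.04]
```

>>> arm_command --increments '[{"dx":0,"dy":0.1,"dz":0.7,"wx":0,"wy":0,"wz":0,"grip":0},{"dx":0,"dy":0.1,"dz":2.0,"wx":0,"wy":0,"wz":0,"grip":0},{"dx":0,"dy":0.1,"dz":4.5,"wx":0,"wy":0,"wz":0,"grip":0},{"dx":0,"dy":0.1,"dz":7.5,"wx":0,"wy":0,"wz":0,"grip":0},{"dx":0,"dy":0.1,"dz":10.5,"wx":0,"wy":0,"wz":0,"grip":0},{"dx":0,"dy":0.1,"dz":13.5,"wx":0,"wy":0,"wz":0,"grip":0},{"dx":0,"dy":0.1,"dz":16.0,"wx":0,"wy":0,"wz":0,"grip":0},{"dx":0,"dy":0.1,"dz":17.8,"wx":0,"wy":0,"wz":0,"grip":0},{"dx":0,"dy":0.1,"dz":18.6,"wx":0,"wy":0,"wz":0,"grip":0},{"dx":0,"dy":0.1,"dz":19.0,"wx":0,"wy":0,"wz":0,"grip":0}]'

```text
clock: 11.6
eef_pos: [0.4163, 0.2791, 0.0592]
tool_rot: [0.162, 0.987, -0.001, -0.001]
ft_force: [0.5, 0.1, -0.1]
grip_width: -0.0
grasp_force: 0.0
```

```bash
python3 - <<'E'
from h import *
snap('side','side3'); snap('top','top3'); go([.416,.280,.059])
a=np.hstack([cv2.resize(np.load(f+'.npz')['p'][v-45:v+45,u-45:u+45,::-1],(400,400),interpolation=cv2.INTER_CUBIC) for f,u,v in(('side3',216,190),('top3',204,233))])
cv2.imwrite('pics/a4.png',a)
E
```

```text
11.7 [0.4168 0.2799 0.0601] [ 0.591  0.412 -0.289  0.87  -0.     0.915] -1.120957914868176e-05 tilt [ 1.e-04  0.e+00 -1.e+00]
need cm [ 0.08 -0.01  0.11]
```

View pics/a4.png

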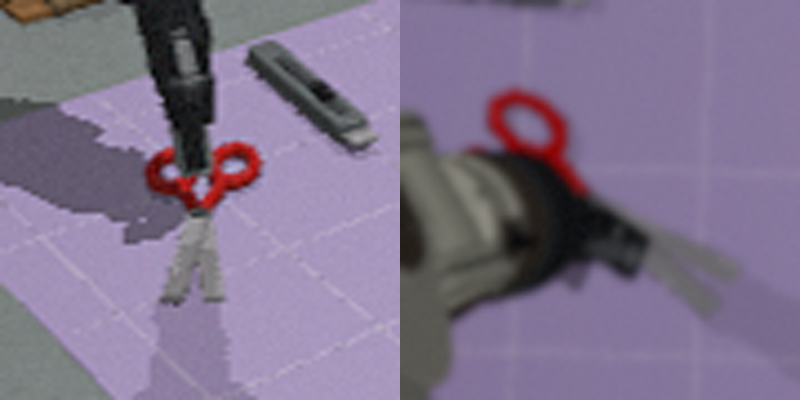

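In the side crop the tips are directly above the pivot, at about (195,170) against (200,212). In the top crop they look shifted towards the blades. I'll check that with depth.

```bash
python3 - <<'E'
from h import *
for f in('top3','side3'):
    z=np.load(f+'.npz'); fl=200/np.tan(np.radians(float(z['fovy']))/2)
    v,u=np.mgrid[:400,:640]; d=z['d']; P=np.stack([(u-z['cx'])*d/fl,-(v-z['cy'])*d/fl,-d,np.ones_like(d)],-1)@np.linalg.inv(z['view']).T
    P=P[...,:3]; near=(np.hypot(P[...,0]-.416,P[...,1]-.28)<.06)&(d>0)
    for lo,hi in((.03,.045),(.045,.06),(.06,.08),(.08,.1),(.1,.14)):
        m=near&(P[...,2]>lo)&(P[...,2]<hi); q=P[m]
        if len(q): print(f,lo,hi,len(q),'min',q.min(0).round(3),'max',q.max(0).round(3),'px',u[m].mean().round(1),v[m].mean().round(1))
    for h in (.04,.1):
        e=z['view']@[.416,.28,h,1]; print('expected px',h,fl*e[0]/-e[2]+z['cx'],-fl*e[1]/-e[2]+z['cy'])
print(tri(('top0',203,234.4),('side0',216,193)))
E
```

```text
top3 0.03 0.045 2 min [0.419 0.271 0.043] max [0.421 0.271 0.044] px 203.0 233.5
top3 0.045 0.06 6 min [0.419 0.27  0.045] max [0.427 0.28  0.057] px 200.7 232.2
top3 0.06 0.08 3 min [0.418 0.265 0.063] max [0.425 0.273 0.071] px 201.0 233.3
top3 0.08 0.1 20 min [0.41  0.24  0.087] max [0.421 0.264 0.099] px 203.6 236.3
top3 0.1 0.14 94 min [0.386 0.222 0.101] max [0.427 0.262 0.14 ] px 207.6 242.4
expected px 0.04 199.70582887951366 234.94137870921378
expected px 0.1 192.53314363932623 236.06802541060688
side3 0.03 0.045 7 min [0.407 0.269 0.042] max [0.421 0.277 0.045] px 215.0 183.6
side3 0.045 0.06 35 min [0.403 0.261 0.045] max [0.425 0.287 0.06 ] px 214.3 181.0
side3 0.06 0.08 49 min [0.402 0.262 0.061] max [0.425 0.279 0.079] px 214.0 176.3
side3 0.08 0.1 35 min [0.393 0.238 0.081] max [0.419 0.287 0.099] px 213.3 171.3
side3 0.1 0.14 146 min [0.387 0.221 0.1  ] max [0.429 0.295 0.14 ] px 211.5 162.3
expected px 0.04 214.5926676923106 183.45591867163182
expected px 0.1 211.5759354066563 164.265750853811
(array([0.41595394, 0.28041906, 0.00865766]), np.float64(8.220125668652559e-05))
```

Depth puts the fingertips at about (0.414,0.277,0.041), which is centred over the pivot. The dark shape in the top view is a knuckle higher up. I'll hold, then lift and go to the green sticker.

>>> arm_command --increments '[{"dx":0,"dy":0,"dz":0,"wx":0,"wy":0,"wz":0,"grip":0},{"dx":0,"dy":0,"dz":0,"wx":0,"wy":0,"wz":0,"grip":0},{"dx":0,"dy":0,"dz":0,"wx":0,"wy":0,"wz":0,"grip":0},{"dx":0,"dy":0,"dz":0,"wx":0,"wy":0,"wz":0,"grip":0},{"dx":0,"dy":0,"dz":0,"wx":0,"wy":0,"wz":0,"grip":0},{"dx":0,"dy":0,"dz":0,"wx":0,"wy":0,"wz":0,"grip":0},{"dx":0,"dy":0,"dz":0,"wx":0,"wy":0,"wz":0,"grip":0},{"dx":0,"dy":0,"dz":0,"wx":0,"wy":0,"wz":0,"grip":0},{"dx":0,"dy":0,"dz":0,"wx":0,"wy":0,"wz":0,"grip":0},{"dx":0,"dy":0,"dz":0,"wx":0,"wy":0,"wz":0,"grip":0}]'

```text
clock: 12.7
eef_pos: [0.4164, 0.2803, 0.06]
tool_rot: [0.161, 0.987, -0.0, -0.0]
ft_force: [0.3, -0.4, -0.5]
grip_width: -0.0003
grasp_force: 0.0
```

>>> arm_command --increments '[{"dx":0,"dy":0,"dz":0,"wx":0,"wy":0,"wz":0,"grip":0},{"dx":0,"dy":0,"dz":0,"wx":0,"wy":0,"wz":0,"grip":0},{"dx":0,"dy":0,"dz":0,"wx":0,"wy":0,"wz":0,"grip":0},{"dx":0,"dy":0,"dz":0,"wx":0,"wy":0,"wz":0,"grip":0},{"dx":0,"dy":0,"dz":0,"wx":0,"wy":0,"wz":0,"grip":0},{"dx":0,"dy":0,"dz":0,"wx":0,"wy":0,"wz":0,"grip":0},{"dx":0,"dy":0,"dz":0,"wx":0,"wy":0,"wz":0,"grip":0},{"dx":0,"dy":0,"dz":0,"wx":0,"wy":0,"wz":0,"grip":0},{"dx":0,"dy":0,"dz":0,"wx":0,"wy":0,"wz":0,"grip":0},{"dx":0,"dy":0,"dz":0,"wx":0,"wy":0,"wz":0,"grip":0}]'

```text
clock: 13.7
eef_pos: [0.4165, 0.2804, 0.06]
tool_rot: [0.161, 0.987, -0.0, 0.0]
ft_force: [-0.6, 0.4, 0.0]
grip_width: -0.0002
grasp_force: 0.0
```

>>> arm_command --increments '[{"dx":0,"dy":0,"dz":0,"wx":0,"wy":0,"wz":0,"grip":0},{"dx":0,"dy":0,"dz":0,"wx":0,"wy":0,"wz":0,"grip":0},{"dx":0,"dy":0,"dz":0,"wx":0,"wy":0,"wz":0,"grip":0},{"dx":0,"dy":0,"dz":0,"wx":0,"wy":0,"wz":0,"grip":0},{"dx":0,"dy":0,"dz":0,"wx":0,"wy":0,"wz":0,"grip":0},{"dx":0,"dy":0,"dz":0,"wx":0,"wy":0,"wz":0,"grip":0},{"dx":0,"dy":0,"dz":0,"wx":0,"wy":0,"wz":0,"grip":0},{"dx":0,"dy":0,"dz":0,"wx":0,"wy":0,"wz":0,"grip":0},{"dx":0,"dy":0,"dz":0,"wx":0,"wy":0,"wz":0,"grip":0},{"dx":0,"dy":0,"dz":0,"wx":0,"wy":0,"wz":0,"grip":0}]'

```text
clock: 14.7
eef_pos: [0.4164, 0.2804, 0.06]
tool_rot: [0.161, 0.987, -0.0, -0.0]
ft_force: [-0.1, 0.5, -0.7]
grip_width: -0.0001
grasp_force: 0.0
```

>>> arm_command --increments '[{"dx":0,"dy":0,"dz":-0.7,"wx":0,"wy":0,"wz":0,"grip":0},{"dx":0,"dy":0,"dz":-2.0,"wx":0,"wy":0,"wz":0,"grip":0},{"dx":0,"dy":0,"dz":-4.5,"wx":0,"wy":0,"wz":0,"grip":0},{"dx":0,"dy":0,"dz":-7.5,"wx":0,"wy":0,"wz":0,"grip":0},{"dx":0,"dy":0,"dz":-10.5,"wx":0,"wy":0,"wz":0,"grip":0},{"dx":0,"dy":0,"dz":-13.5,"wx":0,"wy":0,"wz":0,"grip":0},{"dx":0,"dy":0,"dz":-16.0,"wx":0,"wy":0,"wz":0,"grip":0},{"dx":0,"dy":0,"dz":-17.8,"wx":0,"wy":0,"wz":0,"grip":0},{"dx":0,"dy":0,"dz":-18.6,"wx":0,"wy":0,"wz":0,"grip":0},{"dx":0,"dy":0,"dz":-19.0,"wx":0,"wy":0,"wz":0,"grip":0}]'

```text
clock: 15.7
eef_pos: [0.4167, 0.2805, 0.251]
tool_rot: [0.161, 0.987, 0.001, 0.001]
ft_force: [-0.1, -1.5, -0.7]
grip_width: -0.0001
grasp_force: 0.0
```

```bash
python3 -c "
from h import *
go([.523,.083,.25])"
```

```text
15.7 [0.4167 0.2805 0.251 ] [ 0.593  0.244  0.011  1.337 -0.     0.915] -6.0842811081995605e-05 tilt [ 1.3e-03  8.0e-04 -1.0e+00]
need cm [-16.35 -15.36   0.09]
```

Next I'll move over the green sticker and lower the TCP to z = 0.123, which puts the tips about 3 cm above it.

>>> arm_command --increments '[{"dx":-0.7,"dy":-0.65,"dz":0,"wx":0,"wy":0,"wz":0,"grip":0},{"dx":-2.0,"dy":-1.9,"dz":0,"wx":0,"wy":0,"wz":0,"grip":0},{"dx":-4.0,"dy":-3.8,"dz":0,"wx":0,"wy":0,"wz":0,"grip":0},{"dx":-6.5,"dy":-6.1,"dz":0,"wx":0,"wy":0,"wz":0,"grip":0},{"dx":-9.0,"dy":-8.5,"dz":0,"wx":0,"wy":0,"wz":0,"grip":0},{"dx":-11.5,"dy":-10.8,"dz":0,"wx":0,"wy":0,"wz":0,"grip":0},{"dx":-13.8,"dy":-13.0,"dz":0,"wx":0,"wy":0,"wz":0,"grip":0},{"dx":-15.4,"dy":-14.5,"dz":0,"wx":0,"wy":0,"wz":0,"grip":0},{"dx":-16.1,"dy":-15.1,"dz":0,"wx":0,"wy":0,"wz":0,"grip":0},{"dx":-16.4,"dy":-15.4,"dz":0,"wx":0,"wy":0,"wz":0,"grip":0}]'

```text
clock: 16.7
eef_pos: [0.5229, 0.0812, 0.2488]
tool_rot: [0.162, 0.987, -0.0, -0.001]
ft_force: [-0.3, 0.6, 0.1]
grip_width: 0.0
grasp_force: 0.0
```

>>> arm_command --increments '[{"dx":0,"dy":0,"dz":0,"wx":0,"wy":0,"wz":0,"grip":0},{"dx":0,"dy":0,"dz":0.7,"wx":0,"wy":0,"wz":0,"grip":0},{"dx":0,"dy":0,"dz":2.0,"wx":0,"wy":0,"wz":0,"grip":0},{"dx":0,"dy":0,"dz":4.0,"wx":0,"wy":0,"wz":0,"grip":0},{"dx":0,"dy":0,"dz":6.5,"wx":0,"wy":0,"wz":0,"grip":0},{"dx":0,"dy":0,"dz":9.0,"wx":0,"wy":0,"wz":0,"grip":0},{"dx":0,"dy":0,"dz":11.0,"wx":0,"wy":0,"wz":0,"grip":0},{"dx":0,"dy":0,"dz":12.2,"wx":0,"wy":0,"wz":0,"grip":0},{"dx":0,"dy":0,"dz":12.6,"wx":0,"wy":0,"wz":0,"grip":0},{"dx":0,"dy":0,"dz":12.7,"wx":0,"wy":0,"wz":0,"grip":0}]'

```text
clock: 17.7
eef_pos: [0.523, 0.0828, 0.1229]
tool_rot: [0.16, 0.987, 0.0, -0.0]
ft_force: [-0.1, -0.2, 0.8]
grip_width: 0.0002
grasp_force: 0.0
```

```bash
python3 - <<'E'
from h import *
snap('side','side4'); snap('top','top4'); go([.523,.083,.123])
a=np.hstack([cv2.resize(np.load(f+'.npz')['p'][v-45:v+45,u-45:u+45,::-1],(400,400),interpolation=cv2.INTER_CUBIC) for f,u,v in(('side4',288,180),('top4',276,195))])
cv2.imwrite('pics/a5.png',a)
for f in('top4','side4'):
    z=np.load(f+'.npz'); fl=200/np.tan(np.radians(float(z['fovy']))/2)
    v,u=np.mgrid[:400,:640]; d=z['d']; P=np.stack([(u-z['cx'])*d/fl,-(v-z['cy'])*d/fl,-d,np.ones_like(d)],-1)@np.linalg.inv(z['view']).T
    P=P[...,:3]; near=(np.hypot(P[...,0]-.523,P[...,1]-.083)<.04)&(d>0)
    for lo,hi in((.095,.11),(.11,.14)):
        q=P[near&(P[...,2]>lo)&(P[...,2]<hi)]
        if len(q): print(f,lo,hi,len(q),'min',q.min(0).round(3),'max',q.max(0).round(3))
E
```

```text
17.8 [0.5237 0.0826 0.1238] [ 0.157  0.387 -0.134  1.049  0.     0.479] -4.993925573913565e-05 tilt [ 1.6e-03  3.0e-04 -1.0e+00]
need cm [0.08 0.01 0.08]
side4 0.095 0.11 9 min [0.511 0.075 0.104] max [0.528 0.08  0.109]
side4 0.11 0.14 96 min [0.509 0.065 0.11 ] max [0.532 0.093 0.14 ]
```

View pics/a5.png

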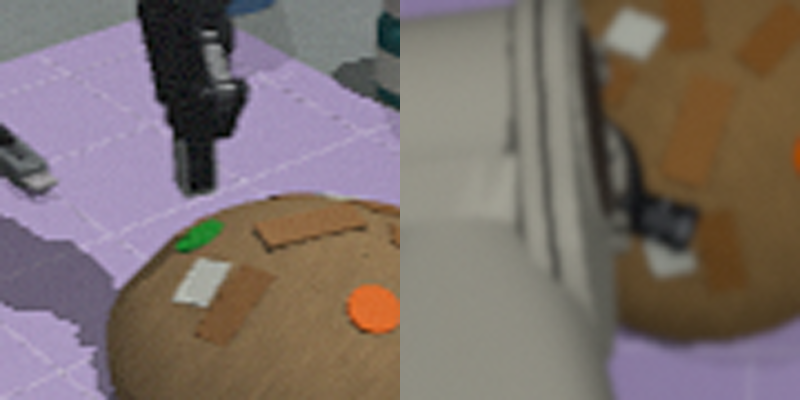

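The side crop shows the tips, at (197,190), right above the green sticker at (200,237), with roughly 3 cm of air between them. I'll hold here and then hand in.

>>> arm_command --increments '[{"dx":0,"dy":0,"dz":0,"wx":0,"wy":0,"wz":0,"grip":0},{"dx":0,"dy":0,"dz":0,"wx":0,"wy":0,"wz":0,"grip":0},{"dx":0,"dy":0,"dz":0,"wx":0,"wy":0,"wz":0,"grip":0},{"dx":0,"dy":0,"dz":0,"wx":0,"wy":0,"wz":0,"grip":0},{"dx":0,"dy":0,"dz":0,"wx":0,"wy":0,"wz":0,"grip":0},{"dx":0,"dy":0,"dz":0,"wx":0,"wy":0,"wz":0,"grip":0},{"dx":0,"dy":0,"dz":0,"wx":0,"wy":0,"wz":0,"grip":0},{"dx":0,"dy":0,"dz":0,"wx":0,"wy":0,"wz":0,"grip":0},{"dx":0,"dy":0,"dz":0,"wx":0,"wy":0,"wz":0,"grip":0},{"dx":0,"dy":0,"dz":0,"wx":0,"wy":0,"wz":0,"grip":0}]'

```text
clock: 18.8
eef_pos: [0.5231, 0.0823, 0.123]
tool_rot: [0.161, 0.987, 0.0, -0.0]
ft_force: [-0.4, 0.3, -0.7]
grip_width: 0.0005
grasp_force: 0.0
```

>>> arm_command --increments '[{"dx":0,"dy":0,"dz":0,"wx":0,"wy":0,"wz":0,"grip":0},{"dx":0,"dy":0,"dz":0,"wx":0,"wy":0,"wz":0,"grip":0},{"dx":0,"dy":0,"dz":0,"wx":0,"wy":0,"wz":0,"grip":0},{"dx":0,"dy":0,"dz":0,"wx":0,"wy":0,"wz":0,"grip":0},{"dx":0,"dy":0,"dz":0,"wx":0,"wy":0,"wz":0,"grip":0},{"dx":0,"dy":0,"dz":0,"wx":0,"wy":0,"wz":0,"grip":0},{"dx":0,"dy":0,"dz":0,"wx":0,"wy":0,"wz":0,"grip":0},{"dx":0,"dy":0,"dz":0,"wx":0,"wy":0,"wz":0,"grip":0},{"dx":0,"dy":0,"dz":0,"wx":0,"wy":0,"wz":0,"grip":0},{"dx":0,"dy":0,"dz":0,"wx":0,"wy":0,"wz":0,"grip":0}]'

```text
clock: 19.8
eef_pos: [0.5232, 0.0823, 0.123]
tool_rot: [0.161, 0.987, -0.0, 0.0]
ft_force: [-0.7, -0.4, -0.3]
grip_width: -0.0001
grasp_force: 0.0
```

>>> arm_command --increments '[{"dx":0,"dy":0,"dz":0,"wx":0,"wy":0,"wz":0,"grip":0},{"dx":0,"dy":0,"dz":0,"wx":0,"wy":0,"wz":0,"grip":0},{"dx":0,"dy":0,"dz":0,"wx":0,"wy":0,"wz":0,"grip":0},{"dx":0,"dy":0,"dz":0,"wx":0,"wy":0,"wz":0,"grip":0},{"dx":0,"dy":0,"dz":0,"wx":0,"wy":0,"wz":0,"grip":0},{"dx":0,"dy":0,"dz":0,"wx":0,"wy":0,"wz":0,"grip":0},{"dx":0,"dy":0,"dz":0,"wx":0,"wy":0,"wz":0,"grip":0},{"dx":0,"dy":0,"dz":0,"wx":0,"wy":0,"wz":0,"grip":0},{"dx":0,"dy":0,"dz":0,"wx":0,"wy":0,"wz":0,"grip":0},{"dx":0,"dy":0,"dz":0,"wx":0,"wy":0,"wz":0,"grip":0}]'

```text
clock: 20.8
eef_pos: [0.5231, 0.0823, 0.123]
tool_rot: [0.161, 0.987, 0.0, 0.0]
ft_force: [-0.7, -0.4, 0.4]
grip_width: -0.0002
grasp_force: 0.0
```

```bash
python3 -c "
from h import *
go([.523,.083,.123]); print(job.job_done())"
```

```text
20.8 [0.5231 0.0823 0.123 ] [ 0.156  0.387 -0.135  1.049  0.     0.479] -0.00021922728473645783 tilt [ 0.  0. -1.]
need cm [0.04 0.06 0.  ]
the job is handed in; nothing more can be done
None
```

I pointed at the brown tape, the scissors and the green sticker in that order, about 3 cm above each for roughly 3 s, with no sign of contact, and handed the job in at 20.8 s while still over the green sticker.

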